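# Find the fullest sugar tin by feel and hold it over the waffles

### The job

The waffles on the cake stand are to be dusted from the fullest of the three identical sugar tins. Beginning at the board's handle end, lift each tin in turn straight up clear of the board to feel its weight and set it back upright in its own place without dropping it (the last may stay in hand if it is the fullest); then take the heaviest, and only that one, and finish while still holding it upright and still above the middle of the waffles, well clear of them, without tipping any tin or disturbing the other things on the counter.

Things in the scene. Friction and masses are not known exactly. Their poses are not given: they have to be found in the camera images.
- tin_a: closed metal tin, a plain upright cylinder 66 mm in diameter and 140 mm tall (bright band of lid round the top 20 mm, 68 mm across to the eye; to the touch 66 mm all the way). Origin: centre of its underside; z up. The three tins look identical and differ only in weight: each weighs 0.15 to 0.65 kg, and the fullest is at least 0.15 kg heavier than either of the others. Which of them it is changes from start to start
- tin_b: closed metal tin, a plain upright cylinder 66 mm in diameter and 140 mm tall (bright band of lid round the top 20 mm, 68 mm across to the eye; to the touch 66 mm all the way). Origin: centre of its underside; z up. The three tins look identical and differ only in weight: each weighs 0.15 to 0.65 kg, and the fullest is at least 0.15 kg heavier than either of the others. Which of them it is changes from start to start
- tin_c: closed metal tin, a plain upright cylinder 66 mm in diameter and 140 mm tall (bright band of lid round the top 20 mm, 68 mm across to the eye; to the touch 66 mm all the way). Origin: centre of its underside; z up. The three tins look identical and differ only in weight: each weighs 0.15 to 0.65 kg, and the fullest is at least 0.15 kg heavier than either of the others. Which of them it is changes from start to start
- board: wooden paddle-shaped serving board, fixed to the counter, 16 mm thick, 330 x 110 mm, with a short narrow handle (34 mm wide, reaching 246 mm from the origin) at one end only. Origin: centre of its underside, under the middle tin. Its x axis runs along the row of tins, away from the handle: the handle points to -x. It may be turned any way and stand on either side of the counter
- place_1 (a point): the place on the board's top nearest the handle, marked by a thin flat ring; a tin stands on it at the start, centred within about 5 mm. Point: ring centre on the board's top. The three places are 110 mm apart in a line
- place_2 (a point): the place on the board's top in the middle, marked by a thin flat ring; a tin stands on it at the start, centred within about 5 mm. Point: ring centre on the board's top. The three places are 110 mm apart in a line
- place_3 (a point): the place on the board's top farthest from the handle, marked by a thin flat ring; a tin stands on it at the start, centred within about 5 mm. Point: ring centre on the board's top. The three places are 110 mm apart in a line
- stand: low round white cake stand, fixed to the counter, plate 176 mm across, with two square waffles (118 mm) stacked on it; top of the waffles 80 mm above the counter. Origin: centre of its underside
- ramekin: bystander: small white bowl, 72 mm across, 42 mm tall, beside the board. Origin: centre of its underside
- spatula: bystander: flat steel spatula with a wooden handle, 240 mm long, lying beside the board. Origin: centre of its underside, half-way along it
- jam_jar: bystander: amber jar with a steel lid, 60 mm across, 75 mm tall, beyond the stand. Origin: centre of its underside
- timer: bystander: grey block-shaped kitchen timer, 70 x 50 x 35 mm, on the robot's side of the stand. Origin: centre of its underside
There are look-alikes about, which are no part of the job. Leave any orange look-alike of the tin_a alone.

How it is judged:
By the outcome, as a careful person would: the job done as asked, in the order asked, and still so for the second after the job is handed in, while the arm keeps its last pose, push and grip.
It also fails if it takes over 72 s, if anything falls off the work surface, if the arm or the gripper's body presses on something with over 40 N, if the wrist force passes 120 N, or if a joint passes its speed limit or range.

### The arm

A 7-joint arm with a two-finger parallel gripper is mounted at the origin on the work surface. World frame = base frame: x ahead of the robot, y to its left, z up, the work surface at z = 0. Lengths are in m, angles in rad, forces in N, time in s.
With the tool pointing down it reaches from about 0.425 to 0.875 m from the base axis. Payload 4.7 kg.
Tool frame: the origin (TCP) lies between the finger pads; the fingertips stand ctrl.tip_reach ahead of it and the grasp point (between the pads) lies 5 mm behind it (ctrl.tip_reach is the distance from the TCP to the fingertips, in m); z points along the fingers, y is the direction in which the jaws open and shut (so a half turn about z gives the same grasp; the last joint's range is limited). The gripper opens to 87 mm and grips with 3 to 60 N. Pads are 19 mm wide; open, the fingers measure 117 mm over their backs; the gripper's body (75 mm by 190 mm) begins 51 mm behind the grasp point.
Start: joints at [1.206, 0.321, -0.07, 1.45, 0.023, 1.371, -0.057], TCP at [0.24, -0.604, 0.237] pointing down, gripper open.
Joint ranges: [-2.86, 2.86], [-0.3, 2.09], [-1.38, 1.24], [0.06, 2.45], [-1.56, 4.7], [0.09, 2.05], [-2.69, 2.69]. Speed limits (rad/s): [2.57, 2.57, 3.14, 3.14, 3.14, 3.14, 3.14].

### API

Orientations are given as a rotation vector (axis times angle).
In Python, from bench import ctrl gives the robot as it stands.
- The arm moves only by the shell command python3 -m handwheel 'ROWS' [FORCE]. ROWS is JSON, a list of rows, each a list of 7 numbers: the shift along the tool's x, y, z in mm, then the turn, a rotation vector about the tool's x, y, z in rad, then the gripper's target within -1 to 1 (shut at 1, half-way at 0, fully open at -1). In form: [[dx, dy, dz, ax, ay, az, grip], ...]. A call has 1 to 12 rows; each row is the pose to reach, as a shift and turn from the pose commanded when the call began, along the tool's axes at that moment; what a row does not reach only later rows make up. A row lasts 1/8 s, in which the tool goes at most 62.5 mm and 10.7 degrees, less where a joint would pass 70% of its speed; a pose out of reach is approached as far as the arm can. A call with a gripper value outside its range is refused whole. The fingers move at their own pace and stop on an object; FORCE is the grip in N (left out, the last holds). Time passes only in rows, so rows that repeat a pose let the fingers close. It gives the time, the measured TCP pose, the force and the opening at its end, in the units of the state.
- ctrl.get_state(): the state, without advancing time (a new reading comes with each control period).
- ctrl.get_image(name): name is "side" or "top" or "wrist"; returns the picture (400x640x3 uint8, red, green, blue); there is no depth.
- ctrl.camera_model(name): a dict with "mtx" (3x3 intrinsics, pixels), "xyz" and "orientation" of the camera in the world. Camera axes: x right, y up, looking along -z (the intrinsics and any distortion apply to the point x, -y, -z); pixel columns grow to the right and rows downward; lengths in m; the calibration is good to about 2 mm. A picture is of the moment at which its call begins: read the wrist's pose just before it. camera_model takes no time and is no camera call; for the wrist camera it gives the pose at the moment of the call.
- ctrl.close_job(): hands the job in, once; it reports no verdict.
The state is a dict: "time": time; "joint_positions": joint angles; "qd": joint speeds; "joint_torque": joint torques, N m; "position": TCP position; "tool_rot": TCP orientation; "ft_force": force on the tool from outside, world axes, zero at the start; "torque": the same for the moment, N m; "grip_width": opening from 0.0 (shut) to 1.0 (fully open).
Only numpy, scipy, OpenCV 4.12 (cv2) and the standard library are available. Lean on these libraries where they do the work, as an engineer would, in place of code of your own. Each camera call takes 0.05 s, during which the arm holds its last target.

## Working session

There is one attempt and no reset: what is moved stays moved. The work goes in short steps, Python scripts to look and compute and a shell command to move; the robot and the scene stay as the last step left them, time stands still between calls to the robot, and variables do not carry over. Pictures are saved under pics/ and viewed, and the job is handed in when it is done.

```bash
ls; mkdir -p pics
python3 - <<'E'
from bench import ctrl
import cv2,numpy as np
s=ctrl.get_state();print(s, ctrl.tip_reach)
for n in ("side","top","wrist"):
    m=ctrl.camera_model(n);print(n,m)
    cv2.imwrite(f"pics/{n}0.png",ctrl.get_image(n)[:,:,::-1])
E
```

```text
pics
{'time': 0.0, 'joint_positions': array([ 1.20610144,  0.32182387, -0.07006363,  1.45167471,  0.02263715,
        1.37077802, -0.0569014 ]), 'qd': array([ 0.00120011, -0.00026443,  0.00038508, -0.00067037,  0.00018498,
       -0.00143833, -0.00050542]), 'joint_torque': array([ 2.04878597e-04, -4.91291034e+01, -4.03916622e-01, -3.12524307e+01,
       -6.41044183e-02,  4.38024988e-02,  1.55688845e-04]), 'position': array([ 0.24010921, -0.60346631,  0.23546091]), 'tool_rot': array([-3.08360984e+00, -5.91139251e-01,  7.75849269e-04]), 'ft_force': array([-0.44329895,  0.05936007,  1.01284888]), 'torque': array([-0.00781813, -0.00609705,  0.03613271]), 'grip_width': 1.0023350147299013} 0.014
side {'mtx': array([[450.20949944,   0.        , 320.09999848],
       [  0.        , 450.20949944, 192.4453479 ],
       [  0.        ,   0.        ,   1.        ]]), 'xyz': array([0.4046141 , 0.93944256, 0.84795739]), 'orientation': array([ 0.10610248, -1.27132853, -2.75696375])}
top {'mtx': array([[479.81817899,   0.        , 315.32410537],
       [  0.        , 479.81817899, 198.82841123],
       [  0.        ,   0.        ,   1.        ]]), 'xyz': array([0.27727841, 0.00737455, 1.25695904]), 'orientation': array([ 0.17130748, -0.17550988, -1.54904336])}
wrist {'mtx': array([[330.97338132,   0.        , 318.60570756],
       [  0.        , 330.97338132, 199.1683402 ],
       [  0.        ,   0.        ,   1.        ]]), 'xyz': array([ 0.30083813, -0.58025644,  0.38535894]), 'orientation': array([-0.21010753,  0.14505728, -1.18559407])}
```

View pics/top0.png

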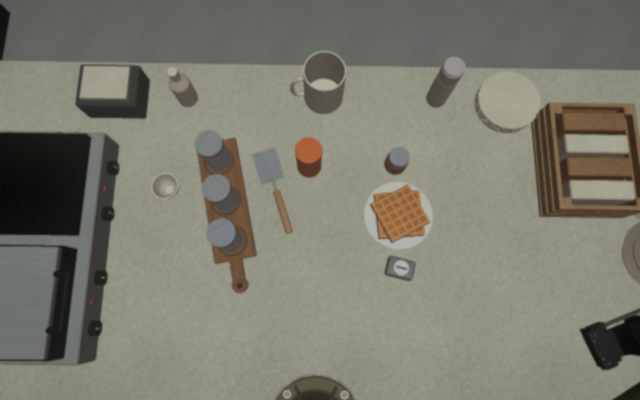

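View pics/side0.png

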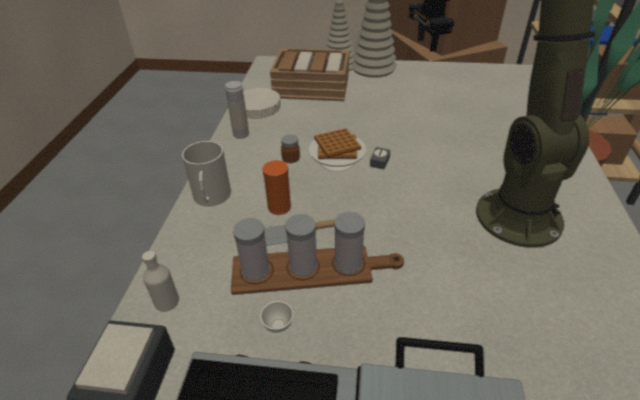

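View pics/wrist0.png

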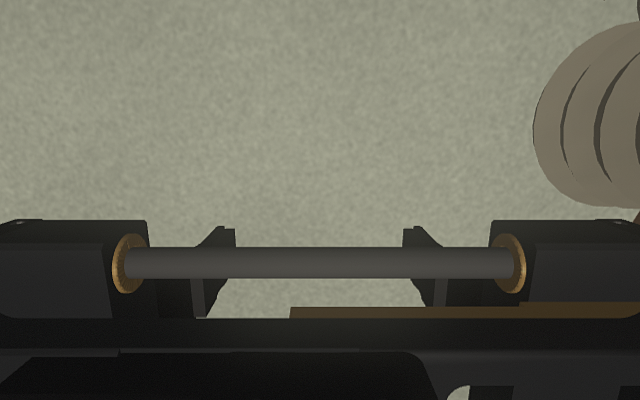

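The top view shows the board on the robot's left. Its handle end is at about (240,285), towards the robot, and the tin lids are at about (222,235), (216,188) and (209,145). The orange look-alike is at (309,152), the waffles at (402,213), the ramekin at (165,186), the spatula at (275,190), the jam jar at (398,160) and the timer at (400,268). I'll measure these next.

```bash
cat > h.py <<'E'
import numpy as np,cv2
from scipy.spatial.transform import Rotation as R
from bench import ctrl
def ray(m,u,v):
    K=m["mtx"];d=np.array([(u-K[0,2])/K[0,0],-(v-K[1,2])/K[1,1],-1.0])
    return m["xyz"],R.from_rotvec(m["orientation"]).apply(d)
def onz(m,u,v,z):
    o,d=ray(m,u,v);return o+d*(z-o[2])/d[2]
def proj(m,p):
    q=R.from_rotvec(m["orientation"]).inv().apply(np.array(p)-m["xyz"]);K=m["mtx"]
    return np.array([K[0,2]-K[0,0]*q[0]/q[2],K[1,2]+K[1,1]*q[1]/q[2]])
E
python3 - <<'E'
from h import *
t=cv2.imread("pics/top0.png");s=cv2.imread("pics/side0.png")
cv2.imwrite("pics/topc.png",cv2.resize(t[110:310,140:440],None,fx=2.6,fy=2.6,interpolation=cv2.INTER_CUBIC))
cv2.imwrite("pics/sidec.png",cv2.resize(s[190:340,220:420],None,fx=4,fy=4,interpolation=cv2.INTER_CUBIC))
E
```

```text
(no output)
```

View pics/topc.png

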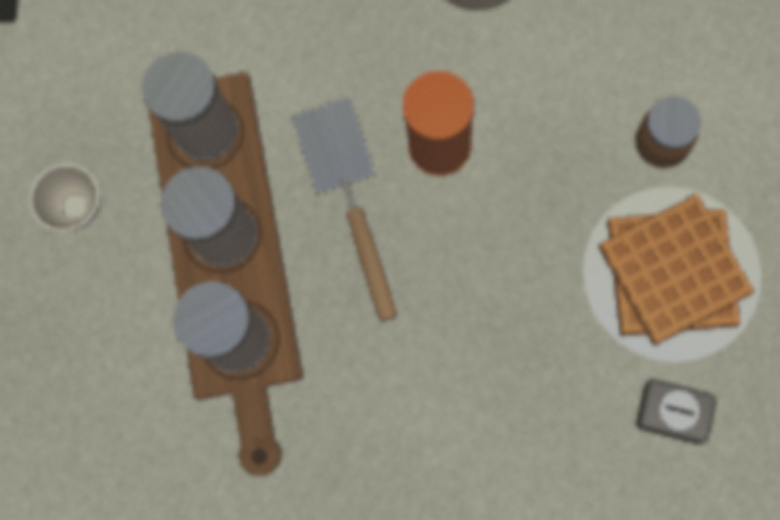

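View pics/sidec.png

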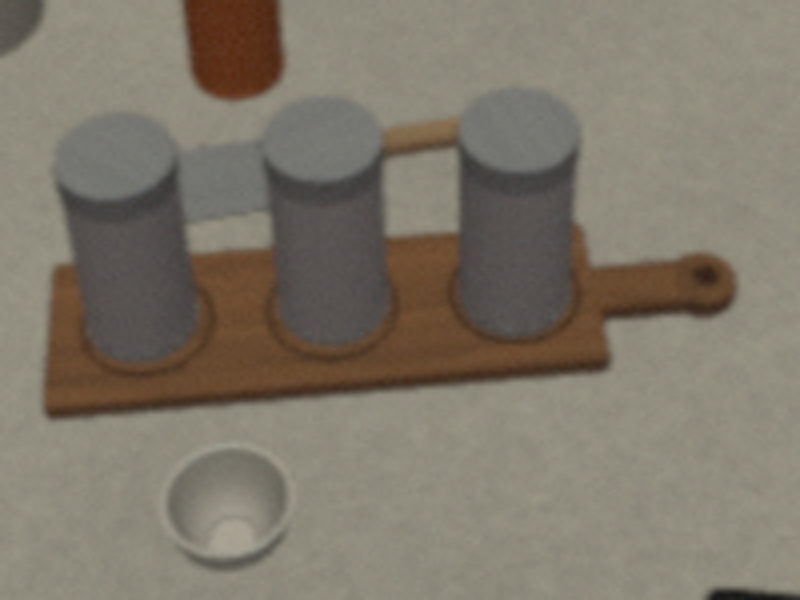

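In the crop the three grey tins stand on the ringed places of the board, with lids at crop pixels (211,319), (198,203) and (180,87). The orange look-alike at (440,105) is off the board, so I'll leave it alone. The tin nearest the handle, which bears the hole at (260,455), is the bottom one.

Run:
```python
from h import *
t=cv2.imread("pics/top0.png");m=ctrl.camera_model("top")
big=cv2.resize(t,None,fx=4,fy=4,interpolation=cv2.INTER_CUBIC)
g=cv2.GaussianBlur(cv2.cvtColor(big,cv2.COLOR_BGR2GRAY),(0,0),2)
hsv=cv2.cvtColor(cv2.GaussianBlur(big,(0,0),3),cv2.COLOR_BGR2HSV)
def px(u,v): return (u+.5)/4-.5,(v+.5)/4-.5
for c in ((221,233),(216,188),(209,143)):
    x0,y0=(c[0]-24)*4,(c[1]-24)*4
    cr=g[y0:y0+192,x0:x0+192]
    h=cv2.HoughCircles(cr,cv2.HOUGH_GRADIENT,1,20,param1=60,param2=12,minRadius=50,maxRadius=62)
    if h is None: print("none");continue
    for q in h[0][:3]:
        u,v=px(q[0]+x0,q[1]+y0);p=onz(m,u,v,.156);print((round(u,1),round(v,1),q[2]/4),p.round(4))
# board mask (brown), waffle mask (orange)
H,S,V=cv2.split(hsv)
def comp(mask,seed):
    n,l,st,ce=cv2.connectedComponentsWithStats(mask.astype(np.uint8));
    i=l[seed[1]*4,seed[0]*4];return l==i,ce[i],st[i]
mk,ce,st=comp((H<20)&(S>75)&(V>30),(238,255));print("board",st)
cnt=max(cv2.findContours(mk.astype(np.uint8),0,2)[0],key=cv2.contourArea)
cv2.imwrite("pics/bm.png",cv2.resize((mk*255).astype(np.uint8)[400:1240,500:1800],None,fx=.5,fy=.5))
# hole / handle
mk,ce,st=comp((H<25)&(S>75),(402,213));u,v=px(*ce);print("waffle",(u,v),onz(m,u,v,.08).round(4),st/4)
mk,ce,st=comp((S<45)&(V>140),(430,222));print("plate st",st/4, V[213*4,430*4],S[222*4,430*4])
ms=ctrl.camera_model("side")
for p in ([0.5,0.2,0.156],):print(proj(m,p),proj(ms,p))
```

```text
(np.float32(220.5), np.float32(231.8), np.float32(14.35)) [0.4436 0.2245 0.156 ]
(np.float32(216.0), np.float32(187.0), np.float32(13.45)) [0.5501 0.2413 0.156 ]
(np.float32(208.8), np.float32(141.0), np.float32(13.875)) [0.6642 0.2656 0.156 ]
board [  792   553   231   617 41858]
waffle (np.float64(399.14562270858795), np.float64(213.76088767914675)) [ 0.5071 -0.2038  0.08  ] [ 371.   185.    58.5   57.  9001. ]
plate st [0.000000e+00 5.800000e+01 6.400000e+02 3.420000e+02 5.479805e+05] 178 41
[232.36560114 208.01728829] [324.61123671 211.66283855]
```

View pics/bm.png

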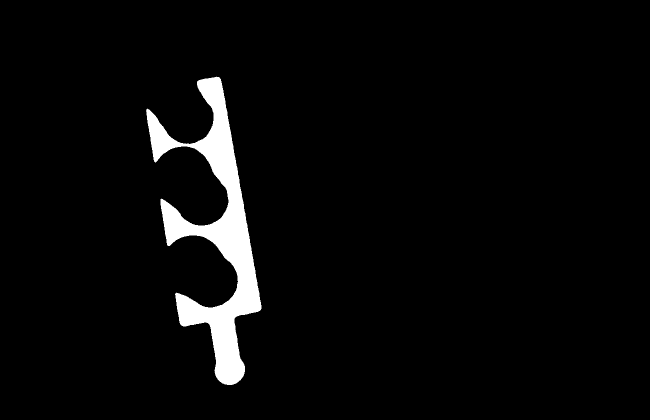

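```bash
cat > meas.py <<'E'
from h import *
def lid(img,c,r,f=4):
    big=cv2.resize(img,None,fx=f,fy=f,interpolation=cv2.INTER_CUBIC)
    lab=cv2.GaussianBlur(big,(0,0),3).astype(np.float32)
    cx,cy=c[0]*f+f/2,c[1]*f+f/2
    out=[]
    for a in np.linspace(0,2*np.pi,90,endpoint=False):
        rr=np.arange(r*.7,r*1.3,.1)*f
        x=(cx+rr*np.cos(a)).astype(np.float32)[None];y=(cy+rr*np.sin(a)).astype(np.float32)[None]
        p=cv2.remap(lab,x,y,cv2.INTER_LINEAR)[0]
        gr=np.linalg.norm(np.gradient(p,axis=0),axis=1);i=np.argmax(gr[3:-3])+3
        out.append((x[0,i],y[0,i]))
    pts=np.array(out,np.float32)
    for _ in range(4):
        e=cv2.fitEllipse(pts)
        ct=np.array(e[0]);R2=np.deg2rad(e[2]);d=(pts-ct)@np.array([[np.cos(R2),-np.sin(R2)],[np.sin(R2),np.cos(R2)]])
        q=np.abs(np.hypot(d[:,0]/e[1][0]*2,d[:,1]/e[1][1]*2)-1)
        pts=pts[q<max(.04,np.median(q)*2)]
    return (e[0][0]+.5)/f-.5,(e[0][1]+.5)/f-.5,e[1][0]/f,e[1][1]/f,len(pts)
E
python3 - <<'E'
from meas import *
t=cv2.imread("pics/top0.png");s=cv2.imread("pics/side0.png");m=ctrl.camera_model("top");ms=ctrl.camera_model("side")
for c,cs in (((221.3,232.7),(349.8,223)),((216.2,188.1),(301,226)),((209.2,143.5),(249.5,229.5))):
    e=lid(t,c,14.3);f=lid(s,cs,13)
    print(np.round(e,1),onz(m,e[0],e[1],.156).round(4),np.round(f,1),onz(ms,f[0],f[1],.156).round(4))
# board edges
big=cv2.resize(t,None,fx=4,fy=4,interpolation=cv2.INTER_CUBIC)
H,S,V=cv2.split(cv2.cvtColor(cv2.GaussianBlur(big,(0,0),3),cv2.COLOR_BGR2HSV))
mk=((H<20)&(S>75)&(V>30)).astype(np.uint8)
n,l,st,ce=cv2.connectedComponentsWithStats(mk);b=l==l[255*4,238*4]
ys=np.arange(600,980,5);xs=[np.where(b[y])[0].max() for y in ys]
P=np.array([onz(m,(x+.5)/4-.5,(y+.5)/4-.5,0.008)[:2] for x,y in zip(xs,ys)],np.float32)
vx,vy,x0,y0=cv2.fitLine(P,cv2.DIST_HUBER,0,.01,.01).ravel();print("right edge dir",vx,vy,"pt",x0,y0, "yaw",np.degrees(np.arctan2(vy,vx)))
d=np.array([vx,vy])*np.sign(vx);nrm=np.array([-d[1],d[0]])
# lower edge left part px
xs=np.r_[np.arange(875,915,4),np.arange(985,1010,4)];ysl=[np.where(b[:,x])[0].max() for x in xs]
Q=np.array([onz(m,(x+.5)/4-.5,(y+.5)/4-.5,0.0)[:2] for x,y in zip(xs,ysl)]);print("lower edge along",(Q@d).round(4))
e0=np.median(Q@d);C=d*(e0+.165)+nrm*(np.array([x0,y0])@nrm+.055)
print("board C",C,"places",[ (C+d*k*.11).round(4) for k in(-1,0,1)])
# plate
for nme,img,mm,c,r in(("top",t,m,(398.5,215),34),):
    e=lid(img,c,r);print("plate",np.round(e,1),onz(mm,e[0],e[1],.05).round(4),onz(mm,e[0],e[1],.06).round(4))
E
```

```text
[220.4 232.2  28.2  29.5  75. ] [0.4425 0.2247 0.156 ] [349.5 222.   21.4  30.6  69. ] [0.4418 0.2277 0.156 ]
[215.1 187.4  27.3  29.2  65. ] [0.549  0.2433 0.156 ] [300.7 224.5  21.7  31.   59. ] [0.5474 0.2465 0.156 ]
[207.7 142.9  25.8  28.9  70. ] [0.6594 0.2678 0.156 ] [248.3 228.6  21.5  31.3  71. ] [0.659  0.2706 0.156 ]
right edge dir 0.9767657 0.21431002 pt 0.5627771 0.1934618 yaw 12.375051
lower edge along [0.4325 0.4326 0.4327 0.4322 0.4323 0.4324 0.4326 0.4327 0.4322 0.4323
 0.3537 0.3594 0.4319 0.432  0.4321 0.4322 0.4324]
board C [0.55697492 0.24849705] places [array([0.4495, 0.2249]), array([0.557 , 0.2485]), array([0.6644, 0.2721])]
plate [398.7 214.3  51.7  68.3  58. ] [ 0.5116 -0.208   0.05  ] [ 0.5096 -0.2062  0.06  ]
```

```bash
cat > go.py <<'E'
from h import *
import sys
def plan(wps,yaw):
    """shift(mm) and turn in tool axes from the measured pose to world waypoints; yaw=angle of tool y (mod pi) deg"""
    s=ctrl.get_state();T=R.from_rotvec(s["tool_rot"]);X=T.as_matrix()
    cur=np.degrees(np.arctan2(X[1,1],X[0,1]))
    print("t",round(s["time"],2),"pos",s["position"].round(4),"tool y ang",cur.round(1),"z axis",X[:,2].round(4),"w",round(s["grip_width"],3),"F",s["ft_force"].round(2))
    for k in (0,180,-180,360):
        d=(yaw+k-cur)
        if abs(d)<=180:
            # goal: exactly down with tool y at yaw+k
            a=np.radians(yaw+k);y=np.array([np.cos(a),np.sin(a),0]);z=np.array([0,0,-1]);G=np.c_[np.cross(y,z),y,z]
            print(" turn opt",round(d,1),"deg ->",(T.inv()*R.from_matrix(G)).as_rotvec().round(4))
    for w in wps: print(" ",w,(T.inv().apply(np.array(w)-s["position"])*1e3).round(1))
E
python3 - <<'E'
from go import *
plan([(.42,-.38,.24),(.52,-.1,.24),(.49,.1,.24),(.442,.226,.24)],101.6)
print(ctrl.get_state()["joint_positions"])
E
```

```text
t 0.15 pos [ 0.2402 -0.6036  0.2357] tool y ang -68.3 z axis [-6.0e-04  1.3e-03 -1.0e+00] w 1.002 F [ 0.62  0.73 -0.86]
 turn opt 169.9 deg -> [-4.0000e-04 -2.1000e-03 -2.9653e+00]
 turn opt -10.1 deg -> [-0.0014  0.0002  0.1763]
  (0.42, -0.38, 0.24) [ 249.8 -141.2   -4.1]
  (0.52, -0.1, 0.24) [ 446.2 -364.4   -3.8]
  (0.49, 0.1, 0.24) [ 492.3 -561.3   -3.5]
  (0.442, 0.226, 0.24) [ 494.3 -696.1   -3.3]
[ 1.20609436  0.32161905 -0.0700508   1.45139391  0.02261193  1.37082047
 -0.05692636]
```

```bash
python3 -m handwheel '[[250,-141,-4,0,0,0,-1],[250,-141,-4,0,0,0,-1],[250,-141,-4,0,0,0,-1],[250,-141,-4,0,0,0,-1],[250,-141,-4,0,0,0,-1],[446,-364,-4,0,0,0.176,-1],[446,-364,-4,0,0,0.176,-1],[446,-364,-4,0,0,0.176,-1],[446,-364,-4,0,0,0.176,-1],[446,-364,-4,0,0,0.176,-1],[446,-364,-4,0,0,0.176,-1]]' 20
python3 - <<'E'
from go import *
plan([(.49,.1,.24),(.442,.226,.24)],101.6)
print(ctrl.get_state()["joint_positions"])
E
```

```text
time: 1.52
position: [0.5211, -0.0955, 0.2406]
tool_rot: [-3.123, -0.331, -0.001]
ft_force: [0.3, -0.5, 0.7]
grip_width: 1.001
t 1.52 pos [ 0.5211 -0.0955  0.2406] tool y ang -77.9 z axis [ 5.0e-04  1.6e-03 -1.0e+00] w 1.001 F [ 0.26 -0.49  0.69]
 turn opt 179.5 deg -> [ 1.3000e-03 -2.3000e-03 -3.1325e+00]
 turn opt -0.5 deg -> [-0.0015 -0.0008  0.0091]
  (0.49, 0.1, 0.24) [  10.7 -197.6    0.9]
  (0.442, 0.226, 0.24) [  -9.8 -330.9    1.1]
[ 0.58884149  0.08818032 -0.48166589  1.72837209  0.04026663  1.33486794
 -1.25989854]
```

```bash
python3 -m handwheel '[[11,-198,1,0,0,0.009,-1],[11,-198,1,0,0,0.009,-1],[11,-198,1,0,0,0.009,-1],[11,-198,1,0,0,0.009,-1],[-10,-331,1,0,0,0.009,-1],[-10,-331,1,0,0,0.009,-1],[-10,-331,1,0,0,0.009,-1],[-10,-331,1,0,0,0.009,-1]]'
python3 - <<'E'
from go import *
plan([(.442,.226,.20),(.442,.226,.116)],101.6)
m=ctrl.camera_model("wrist")
cv2.imwrite("pics/w1.png",ctrl.get_image("wrist")[:,:,::-1])
for p in((.442,.226,.156),(.548,.245,.156),(.659,.269,.156)):print(proj(m,p))
print(m["xyz"])
E
```

```text
time: 2.52
position: [0.4441, 0.2202, 0.2394]
tool_rot: [3.126, 0.303, -0.0]
ft_force: [0.3, -0.9, 0.7]
grip_width: 0.999
t 2.52 pos [0.4441 0.2202 0.2394] tool y ang -78.9 z axis [ 1.0e-04 -1.1e-03 -1.0e+00] w 0.999 F [ 0.27 -0.95  0.66]
 turn opt 0.5 deg -> [ 0.0011  0.0002 -0.0091]
  (0.442, 0.226, 0.2) [-1.  -6.1 39.4]
  (0.442, 0.226, 0.116) [ -0.9  -6.2 123.4]
[309.52731004 210.91900403]
[311.10586138  52.44635468]
[ 306.17526797 -161.17682352]
[0.5080883  0.23231151 0.38913716]
```

View pics/w1.png

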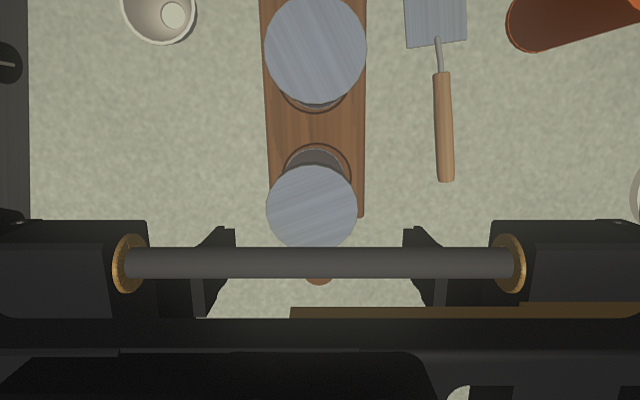

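The wrist view shows tin 1's lid at about (312,206) and tin 2's lid at (315,50). Both match my predicted positions to within about 5 px. I'll refine the tin positions from this view.

Run:
```python
from meas import *
from go import plan
w=cv2.imread("pics/w1.png");m=ctrl.camera_model("wrist")
for c,r in (((312,204),46),((315,52),52)):
    e=lid(w,c,r,2);print(np.round(e,1),onz(m,e[0],e[1],.156).round(4))
```

```text
[313.8 206.4  82.3 100.   55. ] [0.4465 0.2225 0.156 ]
[313.9  49.5 105.7 108.6  57. ] [0.5506 0.2422 0.156 ]
```

Run:
```python
from go import *
plan([(.445,.2245,.20),(.445,.2245,.116)],101.6)
```

```text
t 2.58 pos [0.4446 0.2192 0.2392] tool y ang -79.0 z axis [-1.0e-04 -1.3e-03 -1.0e+00] w 1.004 F [ 1.01 -1.31 -1.39]
 turn opt 0.6 deg -> [ 0.0013  0.0004 -0.0112]
  (0.445, 0.2245, 0.2) [ 1.4 -5.2 39.2]
  (0.445, 0.2245, 0.116) [  1.4  -5.3 123.2]
```

```bash
python3 -m handwheel '[[1.5,-5.5,40,0,0,0,-1],[1.5,-5.5,40,0,0,0,-1],[1.5,-5.5,40,0,0,0,-1]]'
python3 - <<'E'
from go import *
plan([(.445,.2245,.116)],101.6)
E
```

```text
time: 2.95
position: [0.4451, 0.2258, 0.2003]
tool_rot: [3.127, 0.3, 0.0]
ft_force: [-0.1, 0.7, -0.1]
grip_width: 0.997
t 2.95 pos [0.4451 0.2258 0.2003] tool y ang -79.0 z axis [ 3.e-04 -1.e-04 -1.e+00] w 0.997 F [-0.1   0.67 -0.11]
 turn opt 0.6 deg -> [ 0.0001 -0.0003 -0.011 ]
  (0.445, 0.2245, 0.116) [-0.3  1.2 84.3]
```

```bash
cat > weigh.py <<'E'
from h import *
def weigh(n=10):
    F=[];Q=[];P=[]
    for i in range(n):
        ctrl.get_image("side");s=ctrl.get_state();F.append(s["ft_force"]);Q.append(s["joint_torque"]);P.append(s["position"])
    F=np.array(F);print("t",s["time"],"F mean",F.mean(0).round(3),"sd",F.std(0).round(2),"tau",np.mean(Q,0).round(3)[[1,3]],"pos",np.mean(P,0).round(4),"w",s["grip_width"])
E
python3 -m handwheel '[[0,0,30,0,0,0,-1],[0,0,60,0,0,0,-1],[0,0,84,0,0,0,-1],[0,0,84,0,0,0,-1],[0,0,84,0,0,0,-1]]'
python3 - <<'E'
from go import *
from weigh import weigh
weigh(5)
plan([(.445,.2245,.116)],101.6)
cv2.imwrite("pics/s2.png",cv2.resize(ctrl.get_image("side")[150:350,200:440,::-1],None,fx=3,fy=3))
E
```

```text
time: 3.58
position: [0.4454, 0.2273, 0.1172]
tool_rot: [-3.127, -0.303, -0.004]
ft_force: [0.6, -0.5, -0.5]
grip_width: 0.997
t 3.825 F mean [ 0.153 -0.109 -0.308] sd [0.23 0.77 0.3 ] tau [-28.622 -28.065] pos [0.4451 0.2273 0.1169] w 1.002101035398645
t 3.83 pos [0.4447 0.2272 0.1164] tool y ang -78.9 z axis [ 1.6e-03  2.0e-04 -1.0e+00] w 1.002 F [ 0.14 -0.57 -0.28]
 turn opt 0.5 deg -> [ 0.0001 -0.0016 -0.0088]
  (0.445, 0.2245, 0.116) [-0.2  2.8  0.4]
```

View pics/s2.png

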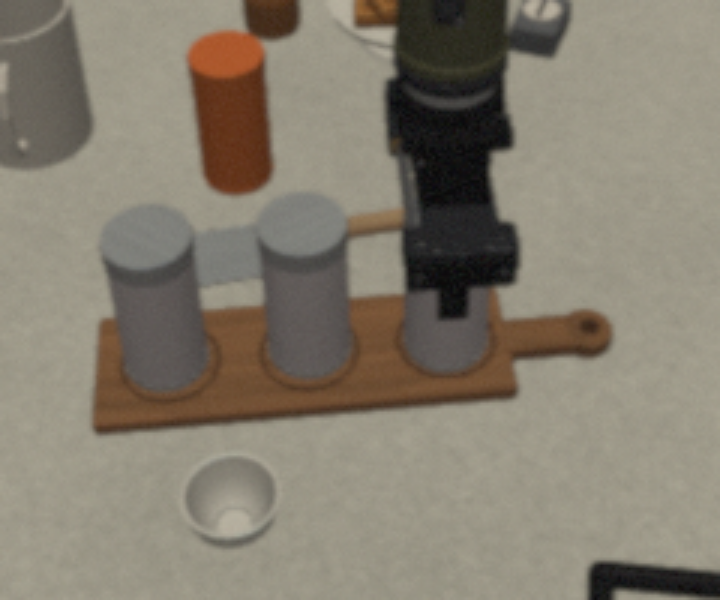

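The fingers straddle tin 1 in the side crop at about (450,290). I'll centre them and close.

```bash
python3 -m handwheel '[[0,2.5,0,0,0,0,-1],[0,2.5,0,0,0,0,0.3],[0,2.5,0,0,0,0,1],[0,2.5,0,0,0,0,1],[0,2.5,0,0,0,0,1],[0,2.5,0,0,0,0,1]]' 35
python3 - <<'E'
from weigh import *
weigh(3)
E
```

```text
time: 4.62
position: [0.4445, 0.225, 0.1155]
tool_rot: [-3.126, -0.304, -0.0]
ft_force: [0.2, 1.5, -1.0]
grip_width: 0.75
t 4.775 F mean [ 0.155  1.875 -0.792] sd [0.25 0.7  0.4 ] tau [-29.004 -27.806] pos [0.4445 0.2251 0.1155] w 0.7509671617897431
```

```bash
python3 -m handwheel '[[0,0,-8,0,0,0,1],[0,0,-25,0,0,0,1],[0,0,-45,0,0,0,1],[0,0,-60,0,0,0,1],[0,0,-60,0,0,0,1],[0,0,-60,0,0,0,1],[0,0,-60,0,0,0,1]]'
python3 - <<'E'
from weigh import *
weigh(12)
cv2.imwrite("pics/s3.png",cv2.resize(ctrl.get_image("side")[150:350,200:440,::-1],None,fx=3,fy=3))
E
```

```text
time: 5.65
position: [0.4439, 0.2243, 0.1747]
tool_rot: [3.126, 0.304, -0.003]
ft_force: [0.2, 0.7, -5.2]
grip_width: 0.752
t 6.25 F mean [-0.022  0.009 -5.405] sd [0.49 0.45 0.49] tau [-28.216 -32.387] pos [0.4444 0.2246 0.1752] w 0.7564007314241415
```

View pics/s3.png

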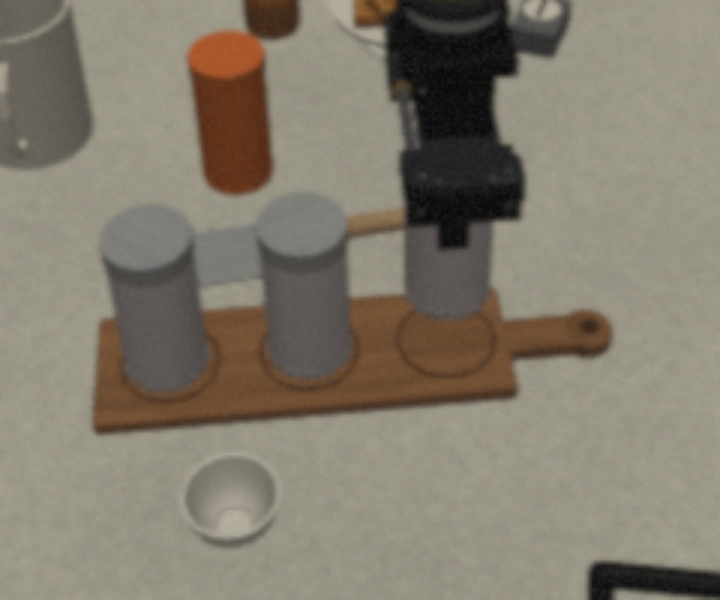

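Tin 1 is lifted clear, hanging upright over its now-visible ring at crop (447,337), and weighs about 5.2 N. I'll set it straight back.

```bash
python3 - <<'E'
from h import *
ms=ctrl.camera_model("side");print(onz(ms,200+446.5/3,150+336/3,.016))
E
python3 -m handwheel '[[0,0,20,0,0,0,1],[0,0,38,0,0,0,1],[0,0,50,0,0,0,1],[0,0,56,0,0,0,1],[0,0,59,0,0,0,1],[0,0,60,0,0,0,1],[0,0,60,0,0,0,1],[0,0,60,0,0,0,1]]'
python3 - <<'E'
from weigh import *
weigh(2)
E
```

```text
[0.4406558  0.22133195 0.016     ]
time: 7.3
position: [0.4448, 0.2247, 0.1159]
tool_rot: [3.127, 0.304, 0.001]
ft_force: [1.7, 0.6, -4.9]
grip_width: 0.752
t 7.4 F mean [-0.053  0.151 -5.358] sd [0.36 0.45 0.34] tau [-30.768 -30.547] pos [0.4448 0.2246 0.1158] w 0.7491138713131205
```

```bash
python3 -m handwheel '[[0,0,0.7,0,0,0,1],[0,0,1.4,0,0,0,1],[0,0,1.4,0,0,0,1]]'
python3 - <<'E'
from weigh import *
weigh(3)
E
```

```text
time: 7.78
position: [0.4449, 0.2248, 0.1155]
tool_rot: [3.126, 0.304, 0.001]
ft_force: [-3.0, -1.0, 5.6]
grip_width: 0.751
t 7.925 F mean [-3.312 -1.566  5.644] sd [0.33 0.61 0.26] tau [-26.798 -27.562] pos [0.4449 0.2248 0.1155] w 0.753267161994919
```

```bash
python3 -m handwheel '[[0,0,-0.6,0,0,0,1],[0,0,-0.6,0,0,0,0.2],[0,0,-0.6,0,0,0,-1],[0,0,-0.6,0,0,0,-1],[0,0,-0.6,0,0,0,-1],[0,0,-20,0,0,0,-1],[0,0,-60,0,0,0,-1],[0,0,-100,0,0,0,-1],[0,0,-100,0,0,0,-1]]'
python3 - <<'E'
from go import *
plan([(.550,.2435,.215)],101.6)
cv2.imwrite("pics/w3.png",ctrl.get_image("wrist")[:,:,::-1])
cv2.imwrite("pics/s4.png",ctrl.get_image("side")[:,:,::-1])
m=ctrl.camera_model("wrist")
for p in((.550,.2435,.156),(.661,.2685,.156)):print(proj(m,p))
E
```

```text
time: 9.05
position: [0.4465, 0.2257, 0.2173]
tool_rot: [-3.126, -0.304, -0.01]
ft_force: [-0.2, -0.7, -0.4]
grip_width: 1.001
t 9.05 pos [0.4465 0.2257 0.2173] tool y ang -78.9 z axis [ 0.0064  0.0017 -1.    ] w 1.001 F [-0.21 -0.67 -0.36]
 turn opt 0.5 deg -> [-0.0004 -0.0066 -0.0088]
  (0.55, 0.2435, 0.215) [104.9   2.5   2.9]
[320.57844026  43.45617876]
[ 314.55205894 -203.95069485]
```

View pics/w3.png

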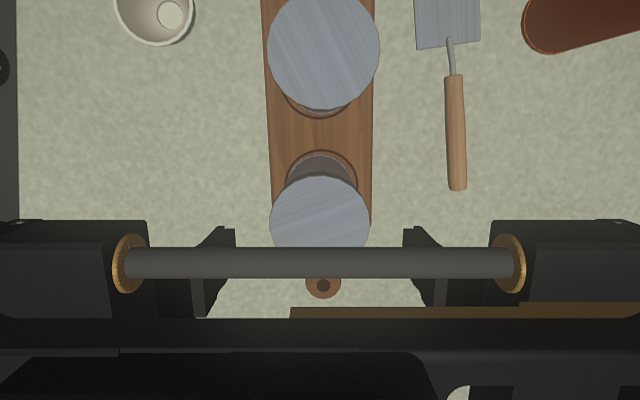

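View pics/s4.png

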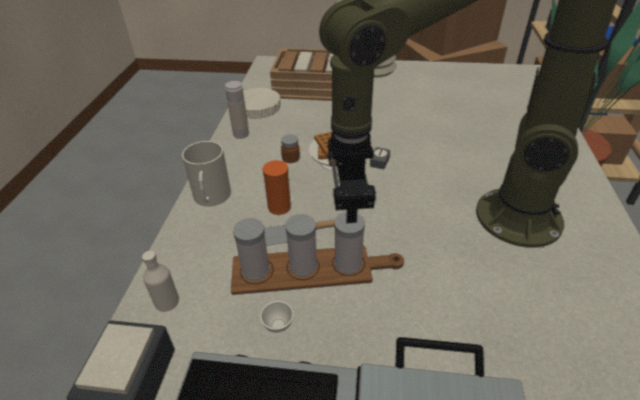

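Tin 1 stands upright on its ring at side pixel (349,245). The wrist view shows tin 2's lid at about (323,51). Next is tin 2.

```bash
python3 -m handwheel '[[52,1.5,1,0,0,0,-1],[103.5,2.5,1,0,0,0,-1],[103.5,2.5,1,0,0,0,-1],[103.5,2.5,1,0,0,0,-1],[103.5,2.5,1,0,0,0,-1]]'
python3 - <<'E'
from go import *
from meas import lid
ctrl.get_image("top")
plan([(.549,.2435,.116)],101.6)
m=ctrl.camera_model("wrist")
w=ctrl.get_image("wrist")[:,:,::-1].copy();cv2.imwrite("pics/w4.png",w)
for p in((.549,.2435,.156),(.660,.2685,.156)):print(proj(m,p))
E
```

```text
time: 9.78
position: [0.5453, 0.2424, 0.2131]
tool_rot: [3.126, 0.306, -0.0]
ft_force: [-0.8, 0.1, -0.3]
grip_width: 0.999
t 9.82 pos [0.5455 0.2423 0.2134] tool y ang -78.8 z axis [ 6.e-04 -1.e-03 -1.e+00] w 0.999 F [0.52 0.   0.56]
 turn opt 0.4 deg -> [ 0.0011 -0.0004 -0.0075]
  (0.549, 0.2435, 0.116) [ 3.6 -0.7 97.4]
[316.95350363 215.05995501]
[311.42466555  23.72942083]
```

View pics/w4.png

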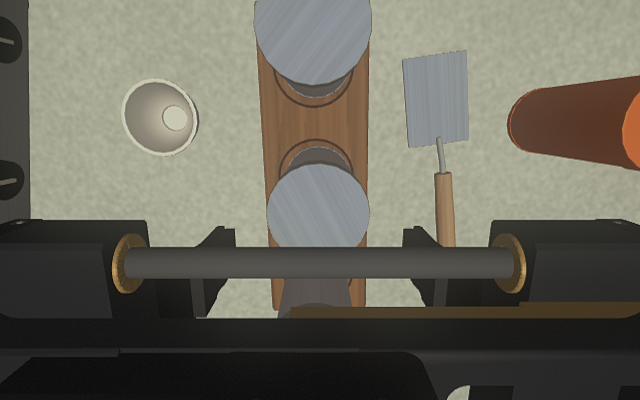

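Tin 2's lid is at about (318,213) against a prediction of (317,215). I'll descend.

```bash
python3 -m handwheel '[[3.5,-0.7,25,0,0,-0.006,-1],[3.5,-0.7,60,0,0,-0.006,-1],[3.5,-0.7,85,0,0,-0.006,-1],[3.5,-0.7,97,0,0,-0.006,-1],[3.5,-0.7,97,0,0,-0.006,-1],[3.5,-0.7,97,0,0,-0.006,-1]]'
python3 - <<'E'
from go import *
from weigh import weigh
weigh(4)
plan([(.549,.2435,.1155)],101.6)
E
```

```text
time: 10.62
position: [0.5506, 0.2439, 0.1175]
tool_rot: [-3.126, -0.313, -0.003]
ft_force: [0.2, -0.9, 0.6]
grip_width: 0.995
t 10.825 F mean [-0.052 -0.05  -0.289] sd [0.48 0.68 0.52] tau [-42.406 -27.992] pos [0.5505 0.2438 0.1173] w 1.0004005377113128
t 10.82 pos [0.5504 0.2437 0.117 ] tool y ang -78.6 z axis [ 1.4e-03  2.0e-04 -1.0e+00] w 1.0 F [ 0.29  0.15 -0.65]
 turn opt 0.2 deg -> [ 0.0001 -0.0014 -0.0027]
  (0.549, 0.2435, 0.1155) [-1.4 -0.1  1.5]
```

```bash
python3 -m handwheel '[[-1,0,1,0,0,0,0],[-1,0,1,0,0,0,0.4],[-1,0,1,0,0,0,1],[-1,0,1,0,0,0,1],[-1,0,1,0,0,0,1]]' 35
python3 - <<'E'
from weigh import *
weigh(2)
E
python3 -m handwheel '[[0,0,-8,0,0,0,1],[0,0,-25,0,0,0,1],[0,0,-45,0,0,0,1],[0,0,-60,0,0,0,1],[0,0,-60,0,0,0,1],[0,0,-60,0,0,0,1],[0,0,-60,0,0,0,1]]'
python3 - <<'E'
from weigh import *
weigh(12)
cv2.imwrite("pics/s5.png",cv2.resize(ctrl.get_image("side")[150:350,200:440,::-1],None,fx=3,fy=3))
E
```

```text
time: 11.45
position: [0.5489, 0.2433, 0.1151]
tool_rot: [3.126, 0.313, -0.0]
ft_force: [-0.1, 0.7, 0.2]
grip_width: 0.754
t 11.55 F mean [-0.088 -0.281 -0.528] sd [0.09 0.83 0.48] tau [-42.555 -28.108] pos [0.5489 0.2433 0.1151] w 0.7513727851259047
time: 12.42
position: [0.5484, 0.2429, 0.1742]
tool_rot: [3.125, 0.313, -0.002]
ft_force: [0.3, -0.5, -2.0]
grip_width: 0.753
t 13.025 F mean [ 0.076 -0.092 -2.474] sd [0.62 0.38 0.42] tau [-41.768 -30.584] pos [0.5488 0.2432 0.1748] w 0.7488091645146263
```

View pics/s5.png

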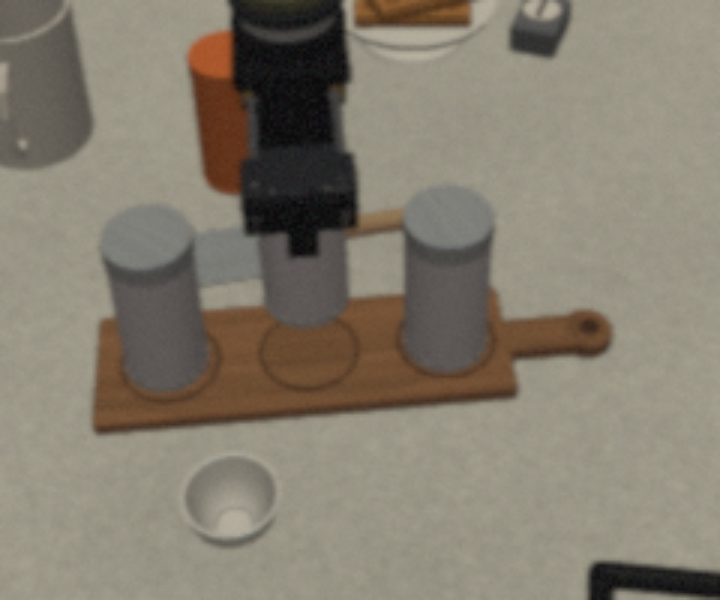

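Tin 2 is lifted upright over its ring, and tin 1 is back in its ring. Tin 2 weighs about 2.3 N, so it is lighter. I'll set it back.

```bash
python3 -m handwheel '[[0,0,20,0,0,0,1],[0,0,38,0,0,0,1],[0,0,50,0,0,0,1],[0,0,56,0,0,0,1],[0,0,59,0,0,0,1],[0,0,60,0,0,0,1],[0,0,60,0,0,0,1]]'
python3 - <<'E'
from weigh import *
weigh(3)
E
```

```text
time: 13.95
position: [0.5492, 0.2434, 0.1155]
tool_rot: [-3.126, -0.313, -0.001]
ft_force: [-0.3, 0.4, -3.0]
grip_width: 0.755
t 14.1 F mean [-0.037 -0.102 -2.703] sd [0.56 0.14 0.17] tau [-43.5   -29.008] pos [0.5492 0.2434 0.1156] w 0.7563078914548511
```

```bash
python3 -m handwheel '[[0,0,0.5,0,0,0,1],[0,0,0.9,0,0,0,1],[0,0,0.9,0,0,0,1]]'
python3 - <<'E'
from weigh import *
weigh(2)
E
```

```text
time: 14.48
position: [0.5492, 0.2434, 0.115]
tool_rot: [3.126, 0.313, 0.001]
ft_force: [-0.6, -0.7, 4.6]
grip_width: 0.753
t 14.575 F mean [-1.853 -1.068  6.125] sd [0.09 0.42 0.19] tau [-39.919 -26.721] pos [0.5492 0.2434 0.115 ] w 0.7525428402738685
```

In contact with the board. I'll back off slightly, release, rise and move over tin 3.

```bash
python3 -m handwheel '[[0,0,-0.5,0,0,0,1],[0,0,-0.5,0,0,0,0.2],[0,0,-0.5,0,0,0,-1],[0,0,-0.5,0,0,0,-1],[0,0,-0.5,0,0,0,-1],[0,0,-20,0,0,0,-1],[0,0,-60,0,0,0,-1],[0,0,-100,0,0,0,-1],[0,0,-100,0,0,0,-1]]'
python3 - <<'E'
from go import *
plan([(.659,.267,.215)],101.6)
E
```

```text
time: 15.7
position: [0.5509, 0.2449, 0.2194]
tool_rot: [-3.124, -0.313, -0.013]
ft_force: [-0.2, 0.2, -1.4]
grip_width: 0.998
t 15.7 pos [0.5509 0.2449 0.2194] tool y ang -78.5 z axis [ 0.0078  0.0028 -1.    ] w 0.998 F [-0.15  0.17 -1.43]
 turn opt 0.1 deg -> [-0.0012 -0.0082 -0.0025]
  (0.659, 0.267, 0.215) [110.3  -0.2   5.4]
```

```bash
python3 -m handwheel '[[56,-0.5,0,0,0,0,-1],[112,-1,0,0,0,0,-1],[112,-1,0,0,0,0,-1],[112,-1,0,0,0,0,-1],[112,-1,0,0,0,0,-1]]'
python3 - <<'E'
from go import *
ctrl.get_image("top")
plan([(.659,.267,.1155)],101.6)
m=ctrl.camera_model("wrist")
w=ctrl.get_image("wrist")[:,:,::-1].copy();cv2.imwrite("pics/w5.png",w)
for p in((.659,.267,.156),):print(proj(m,p))
E
```

```text
time: 16.32
position: [0.6574, 0.2669, 0.2152]
tool_rot: [3.125, 0.315, 0.001]
ft_force: [0.6, -0.2, 0.5]
grip_width: 1.002
t 16.38 pos [0.6576 0.2667 0.2155] tool y ang -78.5 z axis [ 1.4e-03 -4.0e-04 -1.0e+00] w 1.001 F [-0.27 -0.64 -0.17]
 turn opt 0.1 deg -> [ 0.0006 -0.0013 -0.0015]
  (0.659, 0.267, 0.1155) [  1.3  -0.  100. ]
[317.87721545 217.39040333]
```

View pics/w5.png

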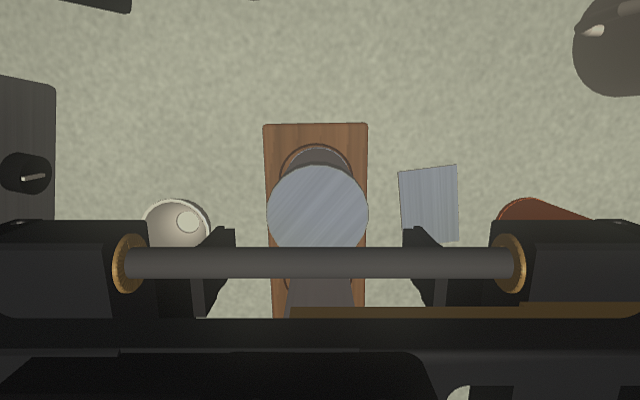

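Tin 3's lid is at about (317.5,215) against a prediction of (318,217). I'll descend and weigh it.

```bash
python3 -m handwheel '[[1.5,0,25,0,0,0,-1],[1.5,0,60,0,0,0,-1],[1.5,0,88,0,0,0,-1],[1.5,0,99,0,0,0,-1],[1.5,0,99,0,0,0,-1],[1.5,0,99,0,0,0,-1]]'
python3 - <<'E'
from go import *
from weigh import weigh
weigh(4)
plan([(.659,.267,.1155)],101.6)
E
```

```text
time: 17.18
position: [0.6607, 0.2673, 0.1171]
tool_rot: [-3.125, -0.313, -0.004]
ft_force: [-0.1, -0.3, -0.4]
grip_width: 0.997
t 17.375 F mean [-0.139 -0.107 -0.316] sd [0.49 0.27 0.12] tau [-56.238 -27.967] pos [0.6606 0.2672 0.1167] w 1.002898089019926
t 17.38 pos [0.6604 0.2671 0.1163] tool y ang -78.6 z axis [ 1.5e-03  5.0e-04 -1.0e+00] w 1.003 F [-0.38 -0.18 -0.39]
 turn opt 0.2 deg -> [-0.0002 -0.0015 -0.0026]
  (0.659, 0.267, 0.1155) [-1.4 -0.2  0.8]
```

```bash
python3 -m handwheel '[[-1,0,0.5,0,0,0,0],[-1,0,0.5,0,0,0,0.4],[-1,0,0.5,0,0,0,1],[-1,0,0.5,0,0,0,1],[-1,0,0.5,0,0,0,1]]' 35
python3 - <<'E'
from weigh import *
weigh(2)
E
python3 -m handwheel '[[0,0,-8,0,0,0,1],[0,0,-25,0,0,0,1],[0,0,-45,0,0,0,1],[0,0,-60,0,0,0,1],[0,0,-60,0,0,0,1],[0,0,-60,0,0,0,1],[0,0,-60,0,0,0,1]]'
python3 - <<'E'
from weigh import *
weigh(12)
cv2.imwrite("pics/s6.png",cv2.resize(ctrl.get_image("side")[150:350,200:440,::-1],None,fx=3,fy=3))
E
```

```text
time: 18.0
position: [0.6588, 0.267, 0.1147]
tool_rot: [-3.125, -0.314, 0.0]
ft_force: [-0.4, 1.8, -0.6]
grip_width: 0.755
t 18.1 F mean [-0.134  1.518 -0.467] sd [0.41 0.15 0.71] tau [-56.491 -28.075] pos [0.6588 0.2669 0.1147] w 0.7545109889766299
time: 18.98
position: [0.6585, 0.2662, 0.1736]
tool_rot: [3.125, 0.313, -0.003]
ft_force: [0.2, -0.1, -2.8]
grip_width: 0.752
t 19.575 F mean [-0.01  -0.132 -2.651] sd [0.49 0.49 0.45] tau [-57.066 -30.365] pos [0.6589 0.2665 0.1744] w 0.7563904077517616
```

View pics/s6.png

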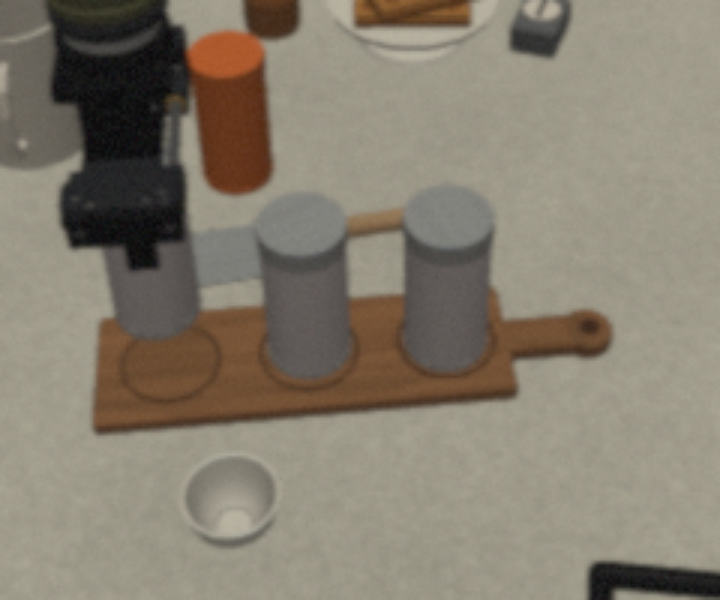

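The lifts net to about 5.1 N for tin 1, 2.2 N for tin 2 and 2.3 N for tin 3, so tin 1 (nearest the handle) is the fullest. I'll set tin 3 back.

```bash
python3 -m handwheel '[[0,0,20,0,0,0,1],[0,0,38,0,0,0,1],[0,0,50,0,0,0,1],[0,0,56,0,0,0,1],[0,0,59,0,0,0,1],[0,0,60,0,0,0,1],[0,0,60,0,0,0,1]]'
python3 - <<'E'
from weigh import *
weigh(3)
E
```

```text
time: 20.5
position: [0.6592, 0.2667, 0.1152]
tool_rot: [-3.126, -0.313, -0.001]
ft_force: [0.4, -0.6, -2.9]
grip_width: 0.752
t 20.65 F mean [-0.16   0.678 -2.873] sd [0.21 0.17 0.19] tau [-57.979 -29.228] pos [0.6592 0.2667 0.1152] w 0.7519794016950617
```

```bash
python3 -m handwheel '[[0,0,0.5,0,0,0,1],[0,0,0.9,0,0,0,1],[0,0,0.9,0,0,0,1]]'
python3 - <<'E'
from weigh import *
weigh(2)
E
```

```text
time: 21.02
position: [0.6592, 0.2667, 0.1146]
tool_rot: [3.126, 0.313, 0.001]
ft_force: [-0.5, -0.1, 1.6]
grip_width: 0.75
t 21.125 F mean [-0.272  0.148  2.868] sd [0.31 0.08 0.33] tau [-54.566 -27.354] pos [0.6592 0.2667 0.1147] w 0.7508371060354554
```

```bash
python3 -m handwheel '[[0,0,-0.3,0,0,0,1],[0,0,-0.3,0,0,0,0.2],[0,0,-0.3,0,0,0,-1],[0,0,-0.3,0,0,0,-1],[0,0,-0.3,0,0,0,-1],[0,0,-20,0,0,0,-1],[0,0,-60,0,0,0,-1],[0,0,-100,0,0,0,-1],[0,0,-100,0,0,0,-1],[0,0,-100,0,0,0,-1]]'
python3 - <<'E'
from go import *
plan([(.4448,.2247,.215)],101.6)
E
```

```text
time: 22.38
position: [0.659, 0.2666, 0.2144]
tool_rot: [3.126, 0.313, 0.001]
ft_force: [-0.6, 0.6, -0.2]
grip_width: 1.0
t 22.38 pos [0.659  0.2666 0.2144] tool y ang -78.5 z axis [ 7.e-04 -1.e-04 -1.e+00] w 1.0 F [-0.62  0.65 -0.18]
 turn opt 0.1 deg -> [ 0.0002 -0.0006 -0.0026]
  (0.4448, 0.2247, 0.215) [-218.2   -1.5   -0.7]
```

```bash
python3 -m handwheel '[[-55,0,0,0,0,0,-1],[-110,-1,0,0,0,0,-1],[-165,-1,0,0,0,0,-1],[-218,-1.5,0,0,0,0,-1],[-218,-1.5,0,0,0,0,-1],[-218,-1.5,0,0,0,0,-1],[-218,-1.5,0,0,0,0,-1]]'
python3 - <<'E'
from go import *
ctrl.get_image("top")
plan([(.4448,.2247,.1155)],101.6)
m=ctrl.camera_model("wrist")
w=ctrl.get_image("wrist")[:,:,::-1].copy();cv2.imwrite("pics/w6.png",w)
cv2.imwrite("pics/s7.png",cv2.resize(ctrl.get_image("side")[150:350,200:440,::-1],None,fx=3,fy=3))
for p in((.4448,.2247,.156),):print(proj(m,p))
E
```

```text
time: 23.25
position: [0.446, 0.2248, 0.2136]
tool_rot: [-3.125, -0.312, 0.001]
ft_force: [0.3, 0.4, 0.1]
grip_width: 1.001
t 23.3 pos [0.4459 0.2249 0.2136] tool y ang -78.6 z axis [-0.0011  0.0014 -1.    ] w 0.998 F [0.47 0.3  0.27]
 turn opt 0.2 deg -> [-0.0016  0.0008 -0.0031]
  (0.4448, 0.2247, 0.1155) [-1.   0.2 98.1]
[318.04022582 221.76850696]
```

View pics/w6.png

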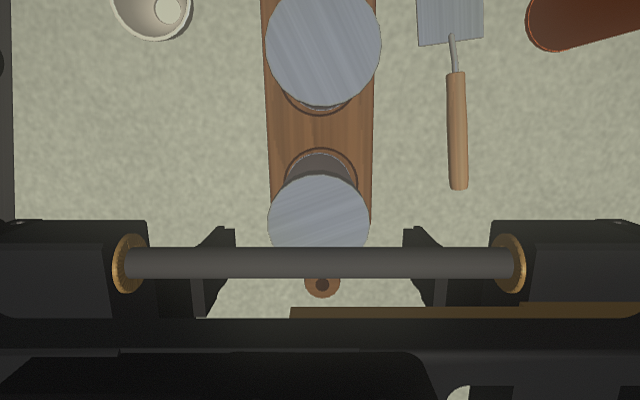

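View pics/s7.png

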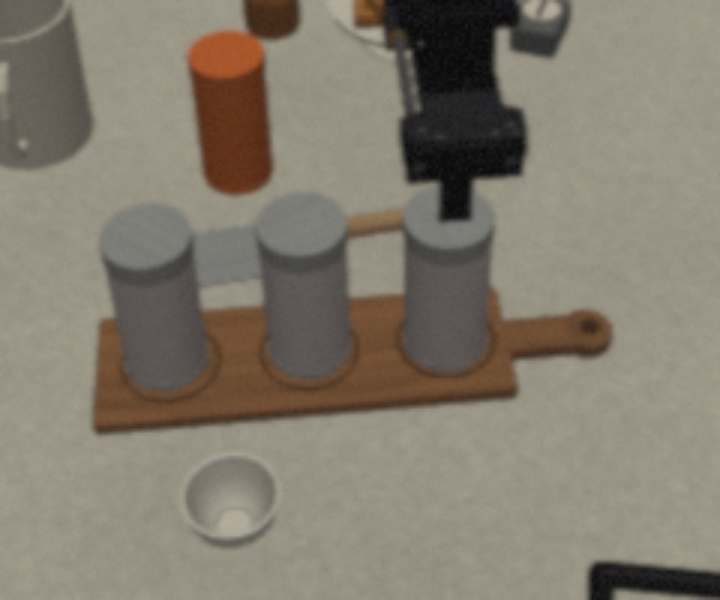

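All three tins are upright in their rings. Tin 1's lid is centred at about (318,224) in the wrist view against a prediction of (318,222). I'll descend and take tin 1.

```bash
python3 -m handwheel '[[-1,0,25,0,0,0,-1],[-1,0,60,0,0,0,-1],[-1,0,86,0,0,0,-1],[-1,0,97,0,0,0,-1],[-1,0,97,0,0,0,-1],[-1,0,97,0,0,0,-1]]'
python3 - <<'E'
from go import *
ctrl.get_image("top")
plan([(.4448,.2247,.1155)],101.6)
E
```

```text
time: 24.15
position: [0.4448, 0.2251, 0.1178]
tool_rot: [-3.125, -0.313, -0.002]
ft_force: [0.5, -0.2, 0.0]
grip_width: 1.001
t 24.2 pos [0.4449 0.225  0.1179] tool y ang -78.6 z axis [ 1.8e-03  6.0e-04 -1.0e+00] w 1.003 F [0.8  0.04 0.03]
 turn opt 0.2 deg -> [-0.0002 -0.0019 -0.0027]
  (0.4448, 0.2247, 0.1155) [-0.1  0.3  2.4]
```

```bash
python3 -m handwheel '[[0,0,1.5,0,0,0,0],[0,0,1.5,0,0,0,0.4],[0,0,1.5,0,0,0,1],[0,0,1.5,0,0,0,1],[0,0,1.5,0,0,0,1]]' 40
python3 -m handwheel '[[0,0,-10,0,0,0,1],[0,0,-30,0,0,0,1],[0,0,-60,0,0,0,1],[0,0,-95,0,0,0,1],[0,0,-130,0,0,0,1],[0,0,-155,0,0,0,1],[0,0,-155,0,0,0,1],[0,0,-155,0,0,0,1]]'
python3 - <<'E'
from go import *
from weigh import weigh
weigh(4)
m=ctrl.camera_model("top");ms=ctrl.camera_model("side")
t=cv2.imread("pics/top0.png");s=cv2.imread("pics/side0.png")
for n,img,mm,sd,(x0,y0,x1,y1) in(("top",t,m,(402,213),(360,180,440,250)),("side",s,ms,(338,140),(310,125,372,165))):
    hsv=cv2.cvtColor(cv2.resize(img,None,fx=4,fy=4,interpolation=cv2.INTER_CUBIC),cv2.COLOR_BGR2HSV)
    mk=((hsv[:,:,0]<25)&(hsv[:,:,1]>80)).astype(np.uint8);z=np.zeros_like(mk);z[y0*4:y1*4,x0*4:x1*4]=mk[y0*4:y1*4,x0*4:x1*4]
    c=max(cv2.findContours(z,0,2)[0],key=cv2.contourArea);h=cv2.convexHull(c);M=cv2.moments(h);u,v=M["m10"]/M["m00"]/4-.4,M["m01"]/M["m00"]/4-.4
    r=cv2.boundingRect(h);print(n,u,v,np.array(r)/4,[onz(mm,u,v,zz).round(4) for zz in(.08,.07)])
print("plate",onz(m,398.65,215.4,.05),onz(m,398.65,215.4,.06))
plan([(.508,-.205,.27)],101.6)
E
```

```text
time: 24.82
position: [0.4441, 0.2247, 0.1155]
tool_rot: [3.126, 0.314, 0.0]
ft_force: [-1.2, 0.8, 2.1]
grip_width: 0.757
time: 25.82
position: [0.4432, 0.224, 0.2688]
tool_rot: [3.125, 0.313, -0.004]
ft_force: [-1.0, -0.6, -6.0]
grip_width: 0.752
t 26.025 F mean [-0.364 -0.191 -5.296] sd [0.51 0.36 0.49] tau [-24.236 -34.445] pos [0.4432 0.2241 0.2687] w 0.7521755552370071
top 399.1936738666332 213.6584557746243 [371.  185.   58.5  57. ] [array([ 0.5073, -0.204 ,  0.08  ]), array([ 0.5093, -0.2058,  0.07  ])]
side 337.04416756651995 144.2909534752794 [314.5  128.    46.25  30.75] [array([ 0.5077, -0.1804,  0.08  ]), array([ 0.509, -0.195,  0.07 ])]
plate [ 0.50864758 -0.20785117  0.05      ] [ 0.50673063 -0.20606797  0.06      ]
t 26.02 pos [0.4434 0.2242 0.269 ] tool y ang -78.5 z axis [-2.3e-03 -6.0e-04 -1.0e+00] w 0.752 F [-0.94 -0.33 -4.87]
 turn opt 0.1 deg -> [ 0.0002  0.0024 -0.0026]
  (0.508, -0.205, 0.27) [-21.9 433.5  -0.8]
```

```bash
python3 -m handwheel '[[-1,20,-2,0,0,0,1],[-3,60,-2,0,0,0,1],[-5,105,-2,0,0,0,1],[-8,155,-2,0,0,0,1],[-10,205,-2,0,0,0,1],[-13,255,-2,0,0,0,1],[-15,305,-2,0,0,0,1],[-18,350,-2,0,0,0,1],[-20,390,-2,0,0,0,1],[-22,420,-2,0,0,0,1],[-22,434,-2,0,0,0,1],[-22,434,-2,0,0,0,1]]'
python3 - <<'E'
from go import *
from weigh import weigh
weigh(5)
plan([(.508,-.206,.27)],101.6)
for n in("top","side"):cv2.imwrite(f"pics/{n}8.png",ctrl.get_image(n)[:,:,::-1])
print(ctrl.get_state()["joint_positions"])
E
```

```text
time: 27.52
position: [0.5084, -0.2053, 0.2716]
tool_rot: [-3.125, -0.312, 0.002]
ft_force: [-0.5, 0.2, -4.1]
grip_width: 0.754
t 27.775 F mean [ 0.277  0.011 -5.452] sd [0.34 0.4  0.75] tau [-37.615 -34.275] pos [ 0.5088 -0.2033  0.2723] w 0.7538795455542449
t 27.77 pos [ 0.5088 -0.2035  0.2725] tool y ang -78.4 z axis [ 2.e-04  1.e-04 -1.e+00] w 0.754 F [ 0.42 -0.   -5.89]
 turn opt 0.0 deg -> [-0.0001 -0.0002 -0.0002]
  (0.508, -0.206, 0.27) [-1.3  2.3  2.5]
[ 0.72916141  0.11079661 -0.42772868  1.63972437  0.046766    1.40078286
 -1.07350379]
```

View pics/top8.png

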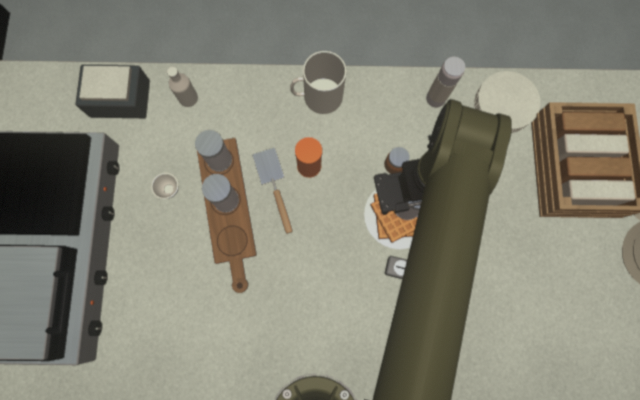

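View pics/side8.png

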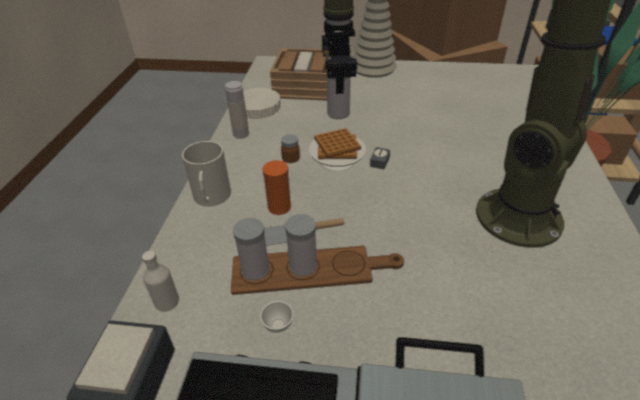

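The top view shows tins 2 and 3 still standing, place 1 empty at (232,240) and nothing else moved. The side view shows tin 1 held upright at about (339,95), above the waffles at (337,143). I'll make a small centring correction and let it settle.

```bash
python3 -m handwheel '[[-1,2,1,0,0,0,1],[-1,2,1,0,0,0,1],[-1,2,1,0,0,0,1],[-1,2,1,0,0,0,1],[-1,2,1,0,0,0,1],[-1,2,1,0,0,0,1]]'
python3 - <<'E'
from go import *
from weigh import weigh
weigh(5)
plan([(.508,-.206,.27)],101.6)
print(np.abs(ctrl.get_state()["qd"]).max())
cv2.imwrite("pics/s9.png",cv2.resize(ctrl.get_image("side")[30:190,240:420,::-1],None,fx=4,fy=4))
ms=ctrl.camera_model("side")
for p in((.508,-.206,.172),(.508,-.206,.08)):print((proj(ms,p)-[240,30])*4)
E
```

```text
time: 28.62
position: [0.508, -0.2073, 0.2713]
tool_rot: [3.126, 0.313, -0.0]
ft_force: [1.2, 0.4, -5.3]
grip_width: 0.756
t 28.875 F mean [ 0.11  -0.066 -5.544] sd [0.44 0.54 0.45] tau [-38.203 -34.236] pos [ 0.508  -0.2073  0.2713] w 0.7512008736180846
t 28.88 pos [ 0.508  -0.2073  0.2714] tool y ang -78.6 z axis [ 0.e+00 -1.e-04 -1.e+00] w 0.751 F [-0.21 -0.7  -6.14]
 turn opt 0.2 deg -> [ 0.0001  0.     -0.0026]
  (0.508, -0.206, 0.27) [ 0.2 -1.3  1.4]
0.0019080372843435227
[391.63532634 332.49046667]
[390.939393   438.16649602]
```

View pics/s9.png

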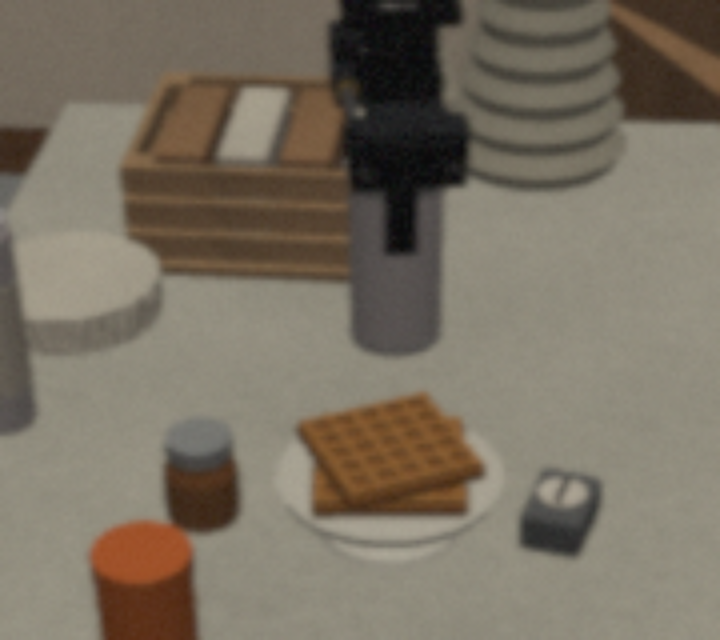

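The tin hangs upright and still, about 90 mm above the waffles. Its column at crop (396,338) matches the waffle centre at (391,448). I'm handing in.

Run:
```python
from bench import ctrl
print(ctrl.close_job())
```

```text
the job is handed in; nothing more can be done
None
```

The heaviest tin is now held upright and still above the middle of the waffles, and the job is handed in at about 29 s of the 72 s allowed.

I lifted the tins one by one from the handle end and set each back upright in its own ring. They weighed about 5.1 N, 2.2 N and 2.3 N (roughly 0.52, 0.23 and 0.24 kg). The one nearest the handle was clearly the fullest, so I took that one and only that one.

**Last checks:**
- **Tin in hand:** the tool is vertical and at rest at (0.508, -0.207, 0.271). The grip is firm at 40 N, and the wrist still reads about 5.5 N. By calculation the tin's underside is about 90 mm above the waffles.
- **Other things on the counter:** the other two tins stood upright in their rings, and the camera showed nothing else moved.

**Disagreements:**
- The board and ring positions differed by 4–7 mm between the top and side views. I went by where the tins were gripped, so each went back to within about 1 mm of where I picked it up.
- The side view put the waffle centre about 5 mm further along y than the top view. The held tin showed part of the same offset (about 1.5 px against 2.5 px), so it should be within a few millimetres of centre.

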